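# Tare the sweet-stall scale with the empty tub on it

## Task

The empty white tub has been set down too far forward on the scale, hanging over its display. With the fingertips, gently push the tub back until it sits square in the middle of the steel pan, without picking it up or tipping it, and take the fingers off it; then zero the scale by lightly pressing the green key all the way down for a moment and letting it go. Do not press the red or the white key, do not lean on the scale, and leave the cash box, the packed sweets and the plate of sweets where they are.

Things in the scene. Friction and masses are not known exactly. Their poses are not given: they have to be found in the camera images.
- scale: Dark grey bench scale, fixed, 260 mm deep (x) x 200 wide (y). Origin: centre of its underside, on the table; x from its front (keys) to its back, y to its user's left, z up. Steel pan from x = -35 mm back (part of the scale, does not move). Key panel x = -130 to -40 mm: 34 mm high in front, rising evenly (11 degrees) to 52 mm; pale display just in front of the pan. Housing under the pan 52 mm high.
- pan (a point): Middle of the pan's upper face, 72 mm above the table, 47.5 mm behind the scale's origin; axes as the scale's. The pan is 165 mm (x) x 185 mm (y), flat, without a rim; its front edge hangs over the housing.
- tub: Loose empty white rigid plastic tub, open at the top: 95 mm (x) x 120 mm (y) x 45 mm high, walls 4 mm, upright sides, 40 to 100 g. Origin: centre of its underside, which lies flat on the pan. It starts 45 to 60 mm too far forward (-x of the scale) and within 10 mm sideways, up to 0.12 rad askew, so that its front wall stands over the display.
- tub_mid (a point): Centre of the tub, 22.5 mm above its underside; x towards the scale's back when it stands square, z up.
- tare (a joint): Green zeroing key: 0 = up, 0.005 m = fully down, spring return; it starts to move at 1.2 N and is fully down at 4.2 N. It travels square to the panel, so nearly straight down (11 degrees off).
- tare_key (a point): Centre of the top of the green key, at the right-hand end (-y) of the key row; key 24 mm (x) x 30 mm (y), its top 7 mm proud of the panel. z is the outward direction, square to the panel. Keys are 52 mm apart, centre to centre.
- unit (a joint): White key (units), in the middle of the row: same size, travel and spring. Not to be pressed.
- unit_key (a point): Centre of the top of the white key.
- power (a joint): Red key (on/off), at the left-hand end (+y) of the row: same size, travel and spring. Not to be pressed.
- power_key (a point): Centre of the top of the red key.
- cashbox: Bystander: blue steel cash box, 119 x 156 x 78 mm, wire handle on the lid up to 95 mm, loose, 0.95 kg, to one side of the scale; origin: centre of its underside.
- packs: Bystander: two closed clear tubs of sweets, one on the other, 95 x 120 x 90 mm high together, loose, to the other side of the scale; origin: centre of the underside.
- plate: Bystander: round black plate, 132 mm across, with four round sweets, 38 mm high in all, loose, in front and to the right (-y) of the scale; origin: centre of its underside.
Mind the look-alikes: they are no part of the job. There is more than one size of the tub; the one meant has the size given above.

How it is judged (in metres and radians):
On the way, in this order (a step that is already met when the one before it is completed fails the run):
1. the tub has been pushed to the middle of the pan, is at rest there, and the fingers are off it (x of tub_mid in the frame of pan between -0.022 and 0.022 m and y of tub_mid in the frame of pan between -0.022 and 0.022 m and angle between the x axis of tub_mid and the x axis of pan, either way round below 0.26 rad and z of tub_mid in the frame of pan between 0.018 and 0.027 m and angle between tub_mid's own z axis and vertical below 0.06 rad and contact force between each of the fingers, the arm and tub below 0.05 N and linear speed of tub below 0.01 m/s), for 0.3 s.
2. the green key is pressed fully down while the tub stands untouched in the middle of the pan (value of joint tare above 0.0035 m and x of tub_mid in the frame of pan between -0.022 and 0.022 m and y of tub_mid in the frame of pan between -0.022 and 0.022 m and angle between the x axis of tub_mid and the x axis of pan, either way round below 0.26 rad and z of tub_mid in the frame of pan between 0.018 and 0.027 m and angle between tub_mid's own z axis and vertical below 0.06 rad and contact force between each of the fingers, the arm and tub below 0.05 N), for 0.15 s.
At the end, for the whole second after the job is handed in: All three keys are up, and the tub stands upright and at rest on the pan, its centre within 22 mm of the pan's middle both front-to-back and sideways and square to it within 0.26 rad (15 degrees) (value of joint each of tare, unit, power below 0.001 m and x of tub_mid in the frame of pan between -0.022 and 0.022 m and y of tub_mid in the frame of pan between -0.022 and 0.022 m and angle between the x axis of tub_mid and the x axis of pan, either way round below 0.26 rad and z of tub_mid in the frame of pan between 0.018 and 0.027 m and angle between tub_mid's own z axis and vertical below 0.06 rad and linear speed of tub below 0.01 m/s); the robot touches nothing.
It fails at once if the red or the white key is pressed (over 2 mm) (value of joint any of power, unit above 0.002 m).
It fails at once if the green key is pressed while the tub is not yet in the middle of the pan (value of joint tare above 0.002 m and not (x of tub_mid in the frame of pan between -0.022 and 0.022 m and y of tub_mid in the frame of pan between -0.022 and 0.022 m and angle between the x axis of tub_mid and the x axis of pan, either way round below 0.26 rad)).
It fails at once if the tub is lifted off the pan (6 mm), falls off it, or is tipped (over 0.25 rad) (z of tub_mid in the frame of pan above 0.0285 m or z of tub_mid in the frame of pan below 0.01 m or angle between tub_mid's own z axis and vertical above 0.25 rad).
It fails at once if the tub is pushed hard (over 15 N), or the scale or a key is leant on (over 40 N) (contact force between any of the fingers, the arm and tub above 15 N or contact force between any of the fingers, the arm and scale above 40 N).
It fails at once if the cash box, the packed sweets or the plate is moved (over 10 mm) (distance of any of cashbox, packs, plate from where it was at the start of the episode above 0.01 m).
It also fails if it takes over 45 s, if anything falls off the work surface, if the arm or the gripper's body presses on something with over 40 N, if the wrist force passes 120 N, or if a joint passes its speed limit or range.

## Robot

A 6-joint arm with a two-finger parallel gripper is mounted at the origin on the work surface. World frame = base frame: x ahead of the robot, y to its left, z up, the work surface at z = 0. Lengths are in mm, angles in rad, forces in N, time in s.
With the tool pointing down it reaches from about 200 to 875 mm from the base axis. Payload 3.4 kg.
Tool frame: the origin (TCP) lies midway between the tips of the shut fingers; the grasp point (between the pads) lies 19 mm behind it (arm.grasp_offset is the distance from the TCP to the grasp point, in mm); z points along the fingers, y is the line along which they close (so a half turn about z gives the same grasp; the last joint's range is limited). The gripper opens to 94 mm and grips with 3 to 60 N. Pads are 16 mm wide; open, the fingers measure 119 mm over their backs; the gripper's body (75 mm by 177 mm) begins 78 mm behind the grasp point.
Start: joints at [-1.255, 0.276, 1.505, -0, 1.361, -0.121], TCP at [243.253, -521.05, 205.493] pointing down, gripper open.
Joint ranges: [-2.89, 2.89], [-0.75, 2.08], [0.22, 2.7], [-1.18, 4.32], [0.11, 2.71], [-2.7, 2.7]. Speed limits (rad/s): [2.57, 2.57, 3.14, 3.14, 3.14, 3.14].

## Interface

Orientations are given as a rotation vector (axis times angle).
In Python, from bench import sensors, imaging, job, arm gives the robot as it stands.
- The arm moves only by the shell command python3 -m jog 'ROWS' [FORCE]. ROWS is JSON, a list of rows, each a list of 3 entries, a list of its own where there are three numbers: the turn, a rotation vector about the tool's x, y, z each as a share of 0.5 rad, from -1 to 1, then the shift along the tool's x, y, z each as a share of 0.3 m, from -1 to 1, then the closure, from -1 (fully open) to 1 (shut). In form: [[[rx, ry, rz], [x, y, z], hand], ...]. A call has 1 to 20 rows; each row is the pose to reach, as a shift and turn from the pose commanded when the call began, along the tool's axes at that moment; what a row does not reach only later rows make up. A row lasts 1/8 s, in which the tool goes at most 62.5 mm and 10.7 degrees, less where a joint would pass 70% of its speed; a pose out of reach is approached as far as the arm can. A call with a number of a shift or a turn outside -1 to 1 is refused whole. A call with a gripper value outside its range is refused whole. The fingers move at their own pace and stop on an object; FORCE is the grip in N (left out, the last holds). Time passes only in rows, so rows that repeat a pose let the fingers close. It gives the time, the measured TCP pose, the force, the opening and the grip force at its end, in the units of the state.
- sensors.sense(): the state, without advancing time (a new reading comes with each control period).
- imaging.grab_frame(name): name is "side" or "top" or "wrist"; returns a dict with "frame" (420x560x3 uint8, red, green, blue), "K" (3x3 intrinsics, pixels), "rvec" (rotation vector, rad) and "tvec" (3), from world to camera coordinates, as OpenCV has them. Camera axes: x right, y down, z forward; pixel columns grow to the right and rows downward; lengths in mm; the calibration is good to about 2 mm. The wrist camera is an equidistant fisheye: a pixel r from the principal point sees the ray r / f radians off the axis. A picture is of the moment at which its call begins. There is no depth.
- job.sign_off(): hands the job in; it is judged then, once.
The state is a dict: "t": time; "joint_positions": joint angles; "dq": joint speeds; "joint_efforts": joint torques, N m; "position": TCP position; "eef_rot": TCP orientation; "force": force on the tool from outside, world axes, zero at the start; "ft_torque": the same for the moment, N m; "finger_gap": finger opening in mm; "grasp_force": force on a finger pad.
Only numpy, scipy, OpenCV 4.12 (cv2) and the standard library are available. Lean on these libraries where they do the work, as an engineer would, in place of code of your own. Each camera call takes 0.05 s, during which the arm holds its last target. There are 200 camera calls.

## Working session

There is one attempt and no reset: what is moved stays moved. The work goes in short steps, Python scripts to look and compute and a shell command to move; the robot and the scene stay as the last step left them, time stands still between calls to the robot, and variables do not carry over. Pictures are saved under pics/ and viewed, at most 11 in all, crops included, and the job is handed in when it is done.

```bash
ls; mkdir -p pics
python3 - <<'E'
from bench import sensors, imaging
import cv2
for n in("top","side"):
    f=imaging.grab_frame(n); cv2.imwrite(f"pics/{n}0.png",f["frame"][:,:,::-1]); print(n,f["K"],f["rvec"],f["tvec"])
s=sensors.sense(); print(s)
E
```

```text
pics
top [[430.72852953   0.         273.51186521]
 [  0.         430.72852953 206.81535414]
 [  0.           0.           1.        ]] [ 2.11645093 -2.15674388  0.10244598] [ 98.95608467 557.46914699 973.74884641]
side [[486.04428862   0.         274.17305045]
 [  0.         486.04428862 215.06017829]
 [  0.           0.           1.        ]] [ 0.48879304 -2.55612104  1.42427317] [ 570.86137418  144.31539307 1198.46522424]
{'t': 0.1, 'joint_positions': array([-1.25497152e+00,  2.76484076e-01,  1.50594505e+00, -1.26931963e-05,
        1.36070197e+00, -1.21018840e-01]), 'dq': array([ 0.00134814, -0.00279376, -0.00306165,  0.00029184,  0.00017904,
        0.00117212]), 'joint_efforts': array([ 1.28238360e-03, -4.05454302e+01, -2.37780422e+01,  7.02841580e-02,
        2.99259508e-02, -4.88621777e-05]), 'position': array([ 243.10132565, -520.54796166,  204.74293304]), 'eef_rot': array([-3.06545592e+00, -6.80421795e-01,  2.54289637e-04]), 'force': array([-0.45413787, -0.72590486,  0.14043424]), 'ft_torque': array([-0.00112189, -0.06029128, -0.04238592]), 'grasp_force': 0.0, 'finger_gap': 93.92847716303288}
```

View pics/top0.png

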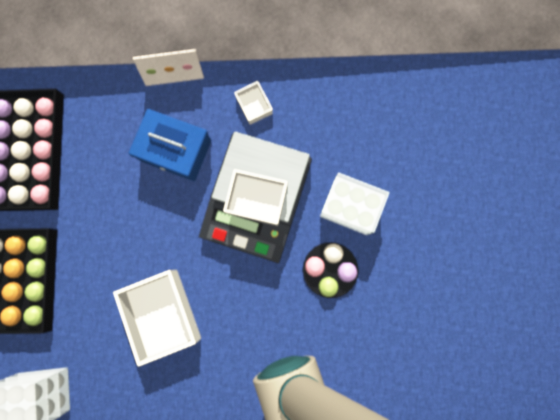

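View pics/side0.png

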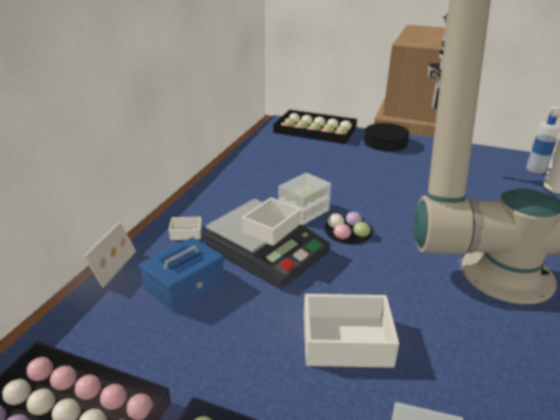

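The top view shows the scale, with the tub at about (257,197) over the display. The keys are red (219,235), white (240,241) and green (262,248). The side view agrees. Next I measure.

```bash
cat > h.py <<'E'
import numpy as np, cv2
from bench import imaging, sensors
def ray(f,uv,z):
    uv=np.atleast_2d(np.float64(uv)); R=cv2.Rodrigues(np.float64(f["rvec"]))[0]; t=np.float64(f["tvec"]).ravel()
    d=np.c_[uv,np.ones(len(uv))]@np.linalg.inv(f["K"]).T@R; c=-R.T@t
    return c+d*((z-c[2])/d[:,2])[:,None]
def blobs(m,lo=15):
    n,l,s,c=cv2.connectedComponentsWithStats(m.astype(np.uint8)); return [(s[i,4],c[i].round(1),l==i) for i in range(1,n) if s[i,4]>=lo]
def look(n):
    f=imaging.grab_frame(n); return f,f["frame"].astype(int),cv2.cvtColor(f["frame"],cv2.COLOR_RGB2HSV).astype(int)
E
python3 - <<'E'
from h import *
f,a,h=look("top"); H,S,V=h[...,0],h[...,1],h[...,2]
roi=np.zeros(H.shape,bool); roi[125:265,195:315]=1
for nm,m in (("red",((H<8)|(H>172))&(S>150)&(V>100)),("green",(H>40)&(H<90)&(S>110)&(V>70))):
    for n,c,_ in blobs(m&roi): print(nm,n,c,ray(f,c,46).round(1))
from collections import Counter
for uv in((250,150),(296,180),(257,195),(229,190),(260,218),(240,241)): print(uv,a[uv[1],uv[0]],h[uv[1],uv[0]])
crop=f["frame"][125:265,195:315,::-1]; cv2.imwrite("pics/crop.png",cv2.resize(crop,None,fx=4,fy=4,interpolation=cv2.INTER_NEAREST))
E
```

```text
red 137 [219.1 234.1] [[497.  215.7  46. ]]
green 134 [261.4 247.9] [[463.3 117.7  46. ]]
(250, 150) [234 237 231] [ 45   6 237]
(296, 180) [236 238 233] [ 42   5 238]
(257, 195) [235 232 219] [ 24  17 235]
(229, 190) [254 253 250] [ 23   4 254]
(260, 218) [255 254 253] [ 15   2 255]
(240, 241) [235 232 220] [ 24  16 235]
```

View pics/crop.png

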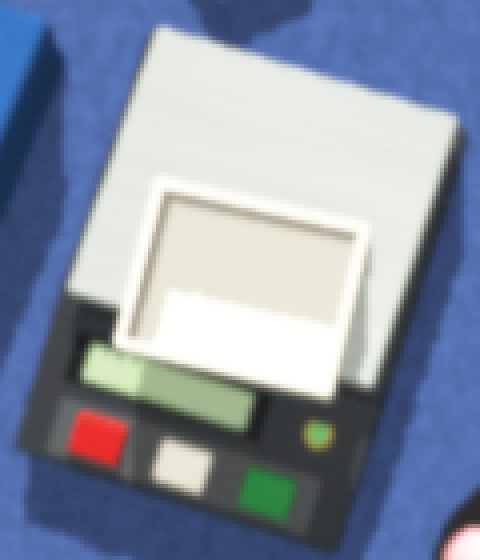

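The enlarged crop shows the pan corners at crop pixels (157,26), (462,117), (373,388) and (68,292). The tub rim corners are near (157,178), (370,222), (335,398) and (115,345).

Run:
```python
from h import *
f,a,h=look("top")
o=lambda p:np.float64(p)/4+[194.6,124.6]
P=ray(f,o([(157,26),(462,117),(373,388),(68,292)]),72); T=ray(f,o([(157,178),(370,222),(335,398),(115,345)]),117)
L=lambda Q:np.linalg.norm(Q-np.roll(Q,-1,0),axis=1).round(1)
print("cam",ray(f,[0,0],1e9)[0]*0 , P.round(1)[:,:2],L(P),P.mean(0));print(T.round(1)[:,:2],L(T),T.mean(0))
r=np.array([497,215.7]);g=np.array([463.3,117.7]);y=(r-g)/np.linalg.norm(r-g);x=np.array([y[1],-y[0]]);ym=np.degrees(np.arctan2(-y[0],y[1]))
pan=P.mean(0)[:2];w=(r+g)/2
# y axis from pan too
v=(P[0]+P[3]-P[1]-P[2])[:2]; u=(P[0]+P[1]-P[2]-P[3])[:2]
print("yaw keys",ym,"pan",np.degrees(np.arctan2(-v[0],v[1])),np.degrees(np.arctan2(u[1],u[0])))
print("keys mid rel pan",(w-pan)@x,(w-pan)@y)
q=T[:,:2]-pan; print("tub rel pan",np.c_[q@x,q@y].round(1))
s=sensors.sense(); R=cv2.Rodrigues(s["eef_rot"])[0]; print(R.round(3))
```

```text
cam [-0. -0.  0.] [[734.9 176.9]
 [675.9   1. ]
 [520.4  55.4]
 [579.1 228.7]] [185.5 164.7 183.  164.2] [627.58835124 115.52392814  72.        ]
[[634.3 171.6]
 [607.   55.1]
 [511.1  75.9]
 [542.3 194.9]] [119.7  98.1 123.   94.9] [573.65456345 124.35844766 117.        ]
yaw keys -18.97694338658157 pan -18.620781107063927 -18.843704775604138
keys mid rel pan -156.06683087616972 0.44949814178260533
tub rel pan [[-1.190e+01  5.520e+01]
 [ 1.000e-01 -6.390e+01]
 [-9.730e+01 -7.540e+01]
 [-1.065e+02  4.730e+01]]
[[ 0.906  0.423 -0.   ]
 [ 0.423 -0.906  0.001]
 [ 0.    -0.001 -1.   ]]
```

```bash
cat > to.py <<'E'
import sys
from h import *
PAN=np.array([627.6,115.5]);X=np.array([np.cos(-.3282),np.sin(-.3282)]);Y=np.array([-X[1],X[0]])
# args: scale-axis position relative to pan middle, world z, yaw (rad)
px,py,z=map(float,sys.argv[1:4])
s=sensors.sense();R=cv2.Rodrigues(s["eef_rot"])[0];W=np.r_[PAN+px*X+py*Y,z]
p=s["position"];q=p[:2]-PAN
G=np.c_[np.r_[X,0],-np.r_[Y,0],[0,0,-1]]
print("t",s["t"],"now",(q@X).round(1),(q@Y).round(1),p[2].round(1),"F",s["force"].round(2),"gap",s["finger_gap"],"j",s["joint_positions"].round(2))
print("goal",W.round(1),"shift share",(R.T@(W-p)/300).round(3),"turn share",(cv2.Rodrigues(R.T@G)[0].ravel()/.5).round(3))
E
python3 -m jog '[[[0,0,0.76],[0.86,-0.83,0],-0.49],[[0,0,0.76],[0.86,-0.83,0],-0.49],[[0,0,0.76],[0.86,-0.83,0],-0.49],[[0,0,0.76],[0.86,-0.83,0],-0.49],[[0,0,0.76],[0.86,-0.83,0],-0.49],[[0,0,0.76],[0.86,-0.83,0],-0.49],[[0,0,0.76],[0.86,-0.83,0],-0.49],[[0,0,0.76],[0.86,-0.83,0],-0.49]]'; python3 to.py -130 -6 200
```

```text
t: 1.2
position: [371.7, -186.8, 205.5]
eef_rot: [3.139, 0.09, -0.0]
force: [0.4, 0.3, 0.1]
finger_gap: 70.0
grasp_force: 0.0
t 1.2 now -144.8 -368.7 205.5 F [0.45 0.28 0.12] gap 70.04405010096623 j [-0.63  0.03  1.81 -0.    1.3   0.88]
goal [502.6 151.7 200. ] shift share [ 0.501 -1.101  0.017] turn share [ 0.002 -0.     0.771]
```

```bash
python3 -m jog '[[[0,0,0.77],[0.45,-0.99,0],-0.49],[[0,0,0.77],[0.45,-0.99,0],-0.49],[[0,0,0.77],[0.45,-0.99,0],-0.49],[[0,0,0.77],[0.45,-0.99,0],-0.49],[[0,0,0.77],[0.45,-0.99,0],-0.49],[[0,0,0.77],[0.45,-0.99,0],-0.49],[[0,0,0.77],[0.45,-0.99,0],-0.49],[[0,0,0.77],[0.45,-0.99,0],-0.49]]'; python3 to.py -130 -6 92
```

```text
t: 2.2
position: [489.7, 116.1, 205.0]
eef_rot: [3.098, -0.516, -0.001]
force: [0.2, 0.1, -0.2]
finger_gap: 70.4
grasp_force: 0.0
t 2.2 now -130.8 -43.9 205.0 F [ 0.16  0.12 -0.24] gap 70.4481373784505 j [ 0.1   0.17  1.65 -0.    1.32  2.  ]
goal [502.6 151.7  92. ] shift share [ 0.003 -0.127  0.377] turn share [ 0.003  0.001 -0.003]
```

```bash
python3 -m jog '[[[0,0,0],[0,-0.127,0],-0.49],[[0,0,0],[0,-0.127,0.15],-0.49],[[0,0,0],[0,-0.127,0.25],-0.49],[[0,0,0],[0,-0.127,0.33],-0.49],[[0,0,0],[0,-0.127,0.38],-0.49],[[0,0,0],[0,-0.127,0.38],-0.49],[[0,0,0],[0,-0.127,0.38],-0.49]]'; python3 to.py -55.5 -6 92
python3 - <<'E'
from h import *
for n in ("side","wrist"):
    f=imaging.grab_frame(n); 
    if n=="side": im=cv2.resize(f["frame"][150:300,150:350],(600,450))
    else: im=f["frame"]
    cv2.imwrite(f"pics/{n}1.png",im[:,:,::-1])
E
```

```text
t: 3.08
position: [502.8, 153.5, 92.4]
eef_rot: [-3.099, 0.514, -0.003]
force: [0.1, -0.1, 1.0]
finger_gap: 70.1
grasp_force: 0.0
t 3.075 now -130.4 -4.2 92.4 F [ 0.07 -0.07  1.04] gap 70.09351649521392 j [ 0.16  0.29  1.78 -0.    1.06  2.06]
goal [573.1 127.7  92. ] shift share [0.25  0.006 0.002] turn share [-0.001 -0.004 -0.002]
```

View pics/side1.png

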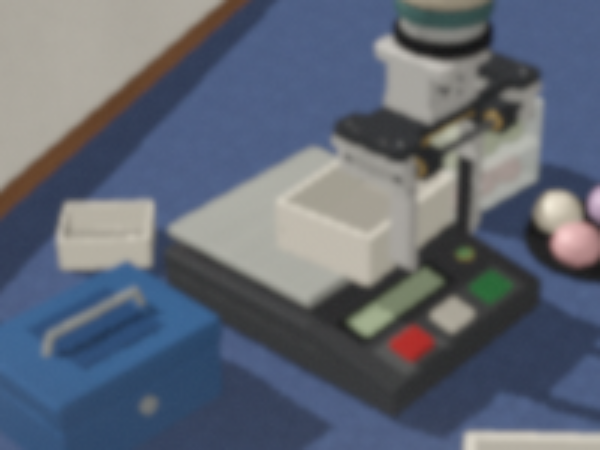

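View pics/wrist1.png

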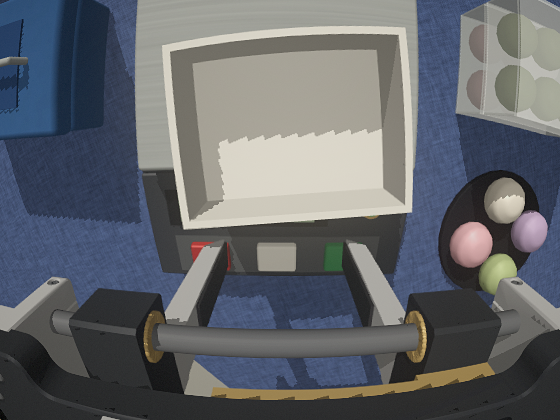

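The side and wrist views show both fingertips just in front of the tub's front wall, clear of the panel. I'll push slowly.

```bash
python3 -m jog '[[[0,0,0],[0.02,0,0],-0.49],[[0,0,0],[0.035,0,0],-0.49],[[0,0,0],[0.05,0,0],-0.49],[[0,0,0],[0.065,0,0],-0.49],[[0,0,0],[0.08,0,0],-0.49],[[0,0,0],[0.095,0,0],-0.49],[[0,0,0],[0.11,0,0],-0.49],[[0,0,0],[0.125,0,0],-0.49],[[0,0,0],[0.14,0,0],-0.49],[[0,0,0],[0.155,0,0],-0.49],[[0,0,0],[0.17,0,0],-0.49],[[0,0,0],[0.18,0,0],-0.49],[[0,0,0],[0.18,0,0],-0.49]]'; python3 to.py -55.5 -6 92
python3 - <<'E'
from h import *
f=imaging.grab_frame("wrist"); cv2.imwrite("pics/wrist2.png",f["frame"][:,:,::-1])
E
```

```text
t: 4.8
position: [553.3, 136.5, 91.5]
eef_rot: [3.099, -0.513, 0.0]
force: [-0.1, -0.6, -0.1]
finger_gap: 70.0
grasp_force: 0.0
t 4.8 now -77.1 -4.1 91.5 F [-0.07 -0.56 -0.1 ] gap 70.03273709059593 j [ 0.12  0.35  1.69 -0.    1.1   2.02]
goal [573.1 127.7  92. ] shift share [ 0.072  0.006 -0.002] turn share [ 0.    -0.001 -0.   ]
```

View pics/wrist2.png

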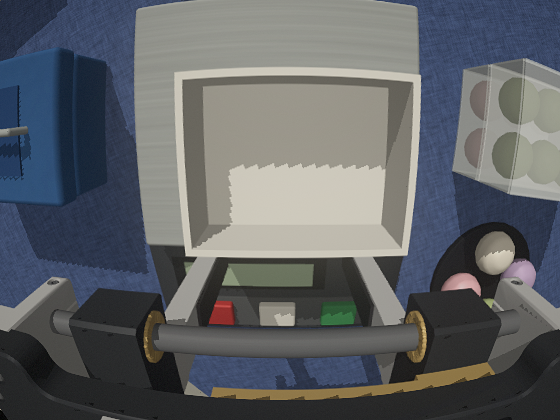

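The wrist view shows the tub flat against both fingers and square, a little to the right: its rim spans columns 178–420 while the pan spans 140–418. I'll finish the push, back off and measure.

```bash
python3 -m jog '[[[0,0,0],[0.015,0,0],-0.49],[[0,0,0],[0.03,0,0],-0.49],[[0,0,0],[0.045,0,0],-0.49],[[0,0,0],[0.06,0,0],-0.49],[[0,0,0],[0.068,0,0],-0.49],[[0,0,0],[0.072,0,0],-0.49],[[0,0,0],[0.072,0,0],-0.49],[[0,0,0],[0.03,0,0],-0.49],[[0,0,0],[-0.08,0,0],-0.49],[[0,0,0],[-0.08,0,-0.2],-0.49],[[0,0,0],[-0.08,0,-0.35],-0.49],[[0,0,0],[-0.08,0,-0.35],-0.49]]'; python3 to.py -160 -50 200
python3 - <<'E'
from h import *
f=imaging.grab_frame("top"); cv2.imwrite("pics/top3.png",cv2.resize(f["frame"][115:265,190:340],(600,600),interpolation=cv2.INTER_NEAREST)[:,:,::-1])
E
```

```text
t: 6.35
position: [531.9, 145.0, 200.5]
eef_rot: [-3.097, 0.512, -0.013]
force: [-0.4, -0.5, -0.6]
finger_gap: 70.0
grasp_force: 0.0
t 6.35 now -100.1 -2.9 200.5 F [-0.38 -0.47 -0.59] gap 70.04965494151871 j [0.14 0.24 1.57 0.   1.32 2.04]
goal [460.  119.7 200. ] shift share [-0.2    0.157 -0.   ] turn share [-0.008 -0.015  0.001]
```

View pics/top3.png

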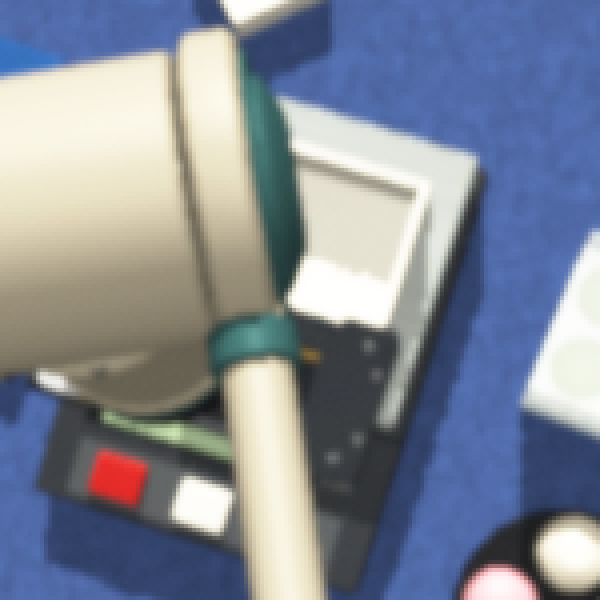

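The arm hides the left side, but the tub's back-right rim corner is visible at crop (432,183) and the right edge runs down to about (390,330).

Run:
```python
from h import *
f=imaging.grab_frame("top")
PAN=np.array([627.6,115.5]);X=np.array([np.cos(-.3282),np.sin(-.3282)]);Y=np.array([-X[1],X[0]])
q=ray(f,np.float64([(432,183),(292,142),(392,325)])/4+[189.6,114.6],117)[:,:2]-PAN
print(np.c_[q@X,q@Y].round(1))
```

```text
[[ 48.8 -72.5]
 [ 47.9   8.1]
 [-32.9 -75.4]]
```

The tub is about 1 mm off front-to-back but 13 mm to the right. I'll nudge it left with shut fingers against its right wall, keeping the tips above the packs' height.

```bash
python3 -m jog '[[[0,0,0],[0.333,0.324,0],1],[[0,0,0],[0.333,0.324,0],1],[[0,0,0],[0.333,0.324,0],1],[[0,0,0],[0.333,0.324,0],1],[[0,0,0],[0.333,0.324,0],1]]' 10; python3 to.py 0 -100 97
python3 - <<'E'
from h import *
f=imaging.grab_frame("wrist"); cv2.imwrite("pics/wrist4.png",f["frame"][:,:,::-1])
E
```

```text
t: 7.08
position: [592.2, 21.5, 195.6]
eef_rot: [-3.099, 0.512, 0.004]
force: [-1.0, -0.5, 0.1]
finger_gap: 23.6
grasp_force: 0.0
t 7.075 now -3.2 -100.4 195.6 F [-1.02 -0.55  0.1 ] gap 23.64230156509323 j [-0.08  0.31  1.48  0.    1.35  1.82]
goal [595.4  20.8  97. ] shift share [ 0.011 -0.001  0.329] turn share [-0.     0.005  0.002]
```

View pics/wrist4.png

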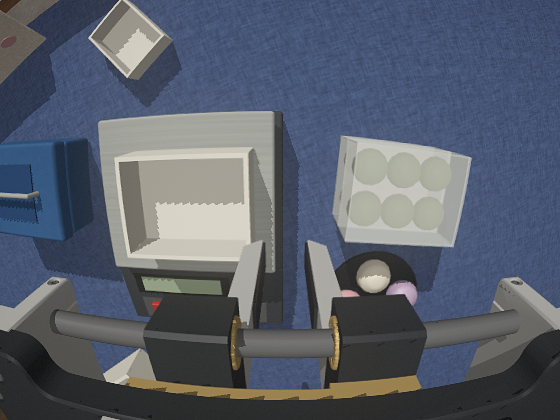

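The wrist view shows free space between the tub's right wall (column 250) and the packs (335). I descend, nudge 24 mm left and back off.

```bash
python3 -m jog '[[[0,0,0],[0.005,0,0],1],[[0,0,0],[0.005,0,0],1],[[0,0,0],[0.005,0,0.17],1],[[0,0,0],[0.005,0,0.29],1],[[0,0,0],[0.005,0,0.33],1],[[0,0,0],[0.005,0,0.33],1],[[0,0,0],[0.005,-0.015,0.33],1],[[0,0,0],[0.005,-0.03,0.33],1],[[0,0,0],[0.005,-0.045,0.33],1],[[0,0,0],[0.005,-0.06,0.33],1],[[0,0,0],[0.005,-0.075,0.33],1],[[0,0,0],[0.005,-0.082,0.33],1],[[0,0,0],[0.005,-0.082,0.33],1],[[0,0,0],[0.005,-0.04,0.33],1],[[0,0,0],[0.005,0,0.33],1],[[0,0,0],[0.005,0,0.2],1],[[0,0,0],[0.005,0,0],1],[[0,0,0],[0.005,0,0],1]]'; python3 to.py -156 -52 120
python3 - <<'E'
from h import *
f=imaging.grab_frame("wrist"); cv2.imwrite("pics/wrist5.png",f["frame"][:,:,::-1])
E
```

```text
t: 9.38
position: [598.0, 18.3, 201.8]
eef_rot: [-3.098, 0.515, -0.017]
force: [0.2, 0.3, 0.7]
finger_gap: 0.5
grasp_force: 0.0
t 9.375 now 3.3 -101.6 201.8 F [0.22 0.32 0.7 ] gap 0.5214635344628883 j [-0.09  0.31  1.47 -0.    1.35  1.81]
goal [463.2 116.6 120. ] shift share [-0.534 -0.164  0.267] turn share [-0.005 -0.021 -0.002]
```

View pics/wrist5.png

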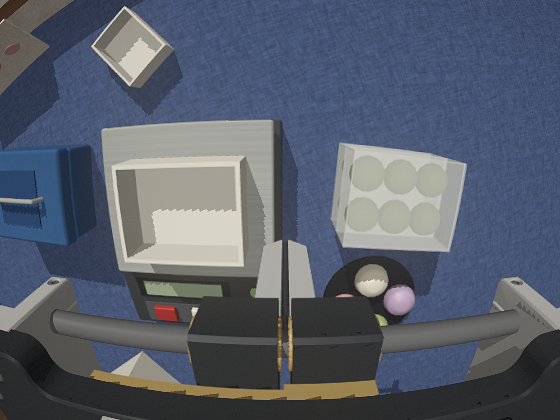

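The wrist view shows the tub shifted left, square on the pan, with the fingers off it. Next I go above the green key.

```bash
python3 -m jog '[[[0,0,0],[-0.53,-0.164,0],1],[[0,0,0],[-0.53,-0.164,0],1],[[0,0,0],[-0.53,-0.164,0],1],[[0,0,0],[-0.53,-0.164,0],1],[[0,0,0],[-0.53,-0.164,0],1],[[0,0,0],[-0.53,-0.164,0.2],1],[[0,0,0],[-0.53,-0.164,0.35],1],[[0,0,0],[-0.53,-0.164,0.45],1],[[0,0,0],[-0.53,-0.164,0.45],1],[[0,0,0],[-0.53,-0.164,0.45],1],[[0,0,0],[-0.53,-0.164,0.45],1]]'; python3 to.py -156 -52 50
python3 - <<'E'
from h import *
f=imaging.grab_frame("side"); cv2.imwrite("pics/side6.png",cv2.resize(f["frame"][170:290,200:360],(800,600))[:,:,::-1])
E
```

```text
t: 10.8
position: [461.9, 117.3, 62.8]
eef_rot: [-3.099, 0.514, -0.005]
force: [-0.3, -0.1, 0.2]
finger_gap: 0.3
grasp_force: 0.0
t 10.8 now -157.4 -51.7 62.8 F [-0.31 -0.13  0.18] gap 0.3343762578197995 j [ 0.1   0.26  1.93 -0.    0.95  2.  ]
goal [463.2 116.6  50. ] shift share [0.005 0.001 0.043] turn share [-0.002 -0.006 -0.001]
```

View pics/side6.png

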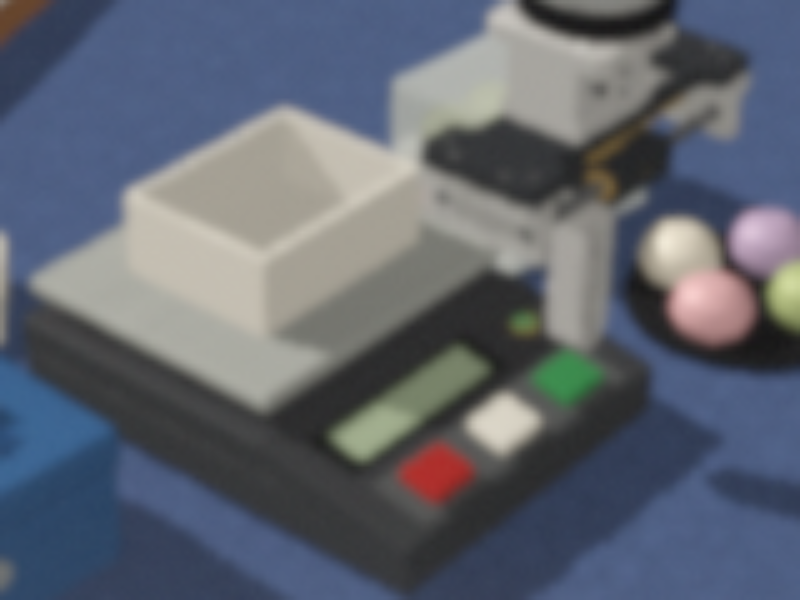

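The side view shows the shut fingers about 17 mm above the green key and the tub near mid-pan. I check both by ray casting.

Run:
```python
from h import *
f=imaging.grab_frame("side")
PAN=np.array([627.6,115.5]);X=np.array([np.cos(-.3282),np.sin(-.3282)]);Y=np.array([-X[1],X[0]])
def rel(p,z):
    q=ray(f,np.float64(p)/5+[199.6,169.6],z)[:,:2]-PAN; return np.c_[q@X,q@Y].round(1)
print("green",rel([(567,375)],46)); T=rel([(127,195),(262,250),(420,175),(285,108)],117); print(T,T.mean(0))
print("pan FL",rel([(262,410)],72))
```

```text
green [[-160.3  -46.6]]
[[ 44.1  55.2]
 [-42.3  48.9]
 [-55.  -57. ]
 [ 44.5 -64.3]] [-2.175 -4.3  ]
pan FL [[-89.1 101.1]]
```

Consistent. I press down in small steps, watching the force.

```bash
python3 -m jog '[[[0,0,0],[0.003,0,0.025],1],[[0,0,0],[0.003,0,0.045],1],[[0,0,0],[0.003,0,0.05],1],[[0,0,0],[0.003,0,0.055],1],[[0,0,0],[0.003,0,0.06],1],[[0,0,0],[0.003,0,0.06],1]]'; python3 -m jog '[[[0,0,0],[0,0,0.003],1],[[0,0,0],[0,0,0.006],1],[[0,0,0],[0,0,0.006],1]]'
```

```text
t: 11.65
position: [461.4, 117.0, 43.6]
eef_rot: [3.099, -0.513, 0.001]
force: [-0.3, -0.7, 3.1]
finger_gap: 0.5
grasp_force: 1.5
t: 12.02
position: [461.6, 117.0, 41.8]
eef_rot: [3.099, -0.513, 0.002]
force: [0.7, -0.8, 4.2]
finger_gap: 0.4
grasp_force: 2.0
```

```bash
python3 -m jog '[[[0,0,0],[0,0,0.003],1],[[0,0,0],[0,0,0.005],1],[[0,0,0],[0,0,0.005],1],[[0,0,0],[0,0,0.005],1]]'
```

```text
t: 12.52
position: [461.7, 116.9, 41.2]
eef_rot: [3.099, -0.513, 0.002]
force: [-2.1, -2.9, 10.9]
finger_gap: 0.5
grasp_force: 5.5
```

The force rose to 10.9 N against the stop, so the key is fully down. I release and lift clear.

```bash
python3 -m jog '[[[0,0,0],[0,0,0],1],[[0,0,0],[0,0,-0.05],1],[[0,0,0],[0,0,-0.2],1],[[0,0,0],[0,0,-0.4],1],[[0,0,0],[-0.2,0,-0.5],1],[[0,0,0],[-0.4,0,-0.5],1],[[0,0,0],[-0.5,0,-0.5],1],[[0,0,0],[-0.5,0,-0.5],1],[[0,0,0],[-0.5,0,-0.5],1],[[0,0,0],[-0.5,0,-0.5],1]]'
python3 - <<'E'
from h import *
f=imaging.grab_frame("top"); cv2.imwrite("pics/top7.png",cv2.resize(f["frame"][115:265,190:340],(600,600),interpolation=cv2.INTER_NEAREST)[:,:,::-1])
E
```

```text
t: 13.78
position: [320.4, 165.3, 189.9]
eef_rot: [3.099, -0.515, -0.0]
force: [0.1, -0.7, -0.3]
finger_gap: 0.5
grasp_force: 0.0
```

View pics/top7.png

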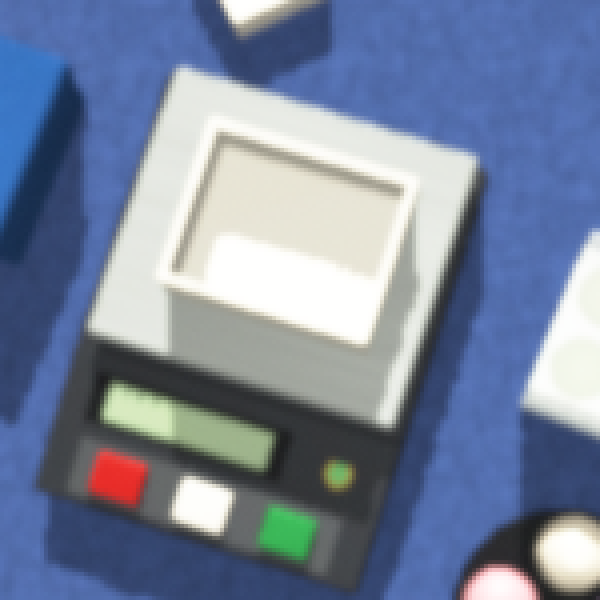

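The tub is square near mid-pan, with rim corners at crop (212,118), (417,180), (370,345) and (160,283). All the keys look up and the arm is clear.

```bash
python3 -c "
from bench import job; print(job.sign_off())"
```

```text
the job is handed in; nothing more can be done
None
```

I pushed the tub back to mid-pan (about 2 mm off front-to-back and 4 mm sideways by camera), pressed the green key to its stop, released it and handed the job in; no verdict was returned.

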